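# Run a drilling shuttle round its L slot to the stop

### The arm

A 6-joint arm with a two-finger parallel gripper is mounted at the origin on the work surface. World frame = base frame: x ahead of the robot, y to its left, z up, the work surface at z = 0. Lengths are in mm, angles in rad, forces in N, time in s.
With the tool pointing down it reaches from about 250 to 725 mm from the base axis. Payload 9.7 kg.
Tool frame: the origin (TCP) lies midway between the tips of the shut fingers; the grasp point (between the pads) lies 19 mm behind it (tcp_to_grasp is the distance from the TCP to the grasp point, in mm); z points along the fingers, y is the line along which they close (so a half turn about z gives the same grasp; the last joint's range is limited). The gripper opens to 85 mm and grips with 20 to 120 N. Pads are 22 mm wide; open, the fingers measure 114 mm over their backs; the gripper's body (76 mm by 85 mm) begins 54 mm behind the grasp point. The pads swing forward as they close: fully open they stand 13 mm farther back than shut.
Start: joints at [-1.109, 0.087, 0.176, 1.66, 0, 1.571], TCP at [245.055, -492.387, 231.284] pointing down, gripper open.
Joint ranges: [-3.13, 3.13], [-0.85, 1.81], [-1.15, 1.24], [-2.2, 2.28], [-1.44, 1.52], [-3.14, 3.14]. Speed limits (rad/s): [2.22, 2.22, 2.57, 3.14, 3.14, 3.14].

### API

Orientations are given as a rotation vector (axis times angle).
In Python, from rig import * gives the robot as it stands. The module is installed in compiled form; this text tells all that it offers.
- The arm moves only by the tool play_rows, never from a script. Its argument "deltas" is a list of rows, each an object of numbers: "gripper": the closure in counts, from 0 (fully open) to 255 (shut); "dx", "dy", "dz": the shift along the tool's x, y, z in m; "roll": the turn about the tool's z in rad. In form: [{"gripper": .., "dx": .., "dy": .., "dz": .., "roll": ..}, ...]. A call has 1 to 8 rows; each row is the pose to reach, as a shift and turn from the pose commanded when the call began, along the tool's axes at that moment; what a row does not reach only later rows make up. A row lasts 1/8 s, in which the tool goes at most 62.5 mm and 10.7 degrees, less where a joint would pass 70% of its speed; a pose out of reach is approached as far as the arm can. A call with a gripper value outside its range is refused whole. The fingers move at their own pace and stop on an object; "force" is the grip in N (left out, the last holds). Time passes only in rows, so rows that repeat a pose let the fingers close. It gives the time, the measured TCP pose, the force, the opening and the grip force at its end, in the units of the state.
- read_state(): the state, without advancing time (a new reading comes with each control period).
- camera(name): name is "scene" or "top"; returns (picture, depth): 420x560x3 uint8, red, green, blue; 420x560 float32, mm along the optical axis (not along the pixel's ray), 0 where there is no reading.
- camera_info(name): a dict with "intrinsics" (3x3 intrinsics, pixels), "extrinsics" (4x4, takes a point from camera to world coordinates). Camera axes: x right, y up, looking along -z (the intrinsics and any distortion apply to the point x, -y, -z); pixel columns grow to the right and rows downward; lengths in mm; the calibration is good to about 2 mm. A picture is of the moment at which its call begins. camera_info takes no time and is no camera call.
- finish_job(): hands the job in; it is judged then, once.
The state is a dict: "t": time; "joint_positions": joint angles; "qd": joint speeds; "effort": joint torques, N m; "eef_pos": TCP position; "ee_rot": TCP orientation; "ft_force": force on the tool from outside, world axes, zero at the start; "ft_torque": the same for the moment, N m; "gripper_width": finger opening in mm; "grip_force": force on a finger pad.
Only numpy, scipy, OpenCV 4.12 (cv2) and the standard library are available. Lean on these libraries where they do the work, as an engineer would, in place of code of your own. Each camera call takes 0.05 s, during which the arm holds its last target. There are 200 camera calls.

### The job

On the drilling fixture, push the round shuttle along its L-shaped slot, round the corner and on to the far end of the slot by the stop block, so that its pin is fully home. Only push it with the fingers: do not lift it out of the slot or tip it, do not touch the wooden block riding on it, and leave everything else on the bench where it is.

Things in the scene. Friction and masses are not known exactly. Their poses are not given: they have to be found in the camera images.
- fixture: Fixed grey plate flat on the bench, 214 (its x -100 to +114) x 240 (its y -120 to +120) x 26 thick; origin on the bench; yaw within 0.5 rad. An L slot, 16 wide, 18 deep, in its top: first leg along its -y at x = -37 from y = +60 to -60 (corner), second along its +x (away from robot) to x = +38. A stop block 16 x 70, 20 high, stands beyond the end (x 96 to 112); the shuttle halts 8 mm short of it.
- slot_start (a point): Pin-centre place at the blind end of the first leg, on the slot's centre line at the plate's top face (26 above the bench). Axes as the fixture. The slot's wall is 6 mm beyond.
- slot_corner (a point): The same for the corner of the L, 120 from slot_start (fixture's -y). Pushed fully along the first leg the pin stops against the slot wall up to 2 mm past this point; there it can enter the second leg.
- slot_end (a point): The same for the end of the second leg, 75 from the corner (fixture's +x): where the pin's centre is when fully home against the end wall.
- shuttle: Loose white plastic disc, diameter 100, 24 thick, 0.2 to 0.4 kg, flat on the fixture plate; a pin of diameter 12 reaches 14 down from its middle into the slot (2 mm play each side). Origin mid underside, on the pin's axis, 26 above the bench. Starts 2 to 40 mm from slot_start in the first leg, turned any way. Slides with friction, 2 to 8 N. Push its rim with closed fingertips just above the plate.
- work_block: Loose wooden block 50 x 30 x 32 high resting on the shuttle's top (50 above the bench) between the ribs, 1.5 mm of play; its top is 82 above the bench, origin in the middle of its underside. It rides along and must not be touched.
- spare_block: loose wooden block 50 x 30 x 32 like the work block, standing on the fixture plate in the corner away from the slot; leave alone
- collar: loose steel ring, outer diameter 32, 20 high, standing on the fixture plate beside spare_block; leave alone
- hammer: hammer lying on the bench left of the fixture; leave alone
- screwdriver: screwdriver lying on the bench right of the fixture; leave alone
- mug: blue mug, diameter 80, 90 high, left; leave alone
- can: steel can, diameter 74, 110 high, right; leave alone
Things that resemble listed ones, but are neither listed nor needed, are in the scene too. Leave any black or orange look-alike of the work_block alone.

How it is judged (in metres and radians):
On the way:
1. the pin reaches the corner of the slot (horizontal distance between shuttle and slot_corner below 0.01 m).
At the end, for the whole second after the job is handed in: The shuttle lies flat and at rest with its pin in the slot, pin centre within 6 mm of slot_end, the work block still upright in its nest; the pin came there through the corner (horizontal distance between shuttle and slot_end below 0.006 m and z of shuttle in the frame of fixture between 0.023 and 0.029 m and linear speed of shuttle below 0.01 m/s and distance between work_block and shuttle below 0.03 m and angle between work_block's own z axis and vertical below 0.1 rad); the robot touches nothing.
It fails at once if the shuttle is lifted (6 mm) or tipped (0.12 rad) (z of shuttle in the frame of fixture above 0.032 m or angle between shuttle's own z axis and vertical above 0.12 rad).
It fails at once if the robot touches the work block (contact force between any of the fingers, the arm and work_block above 0.5 N).
It fails at once if a bystander is moved more than 15 mm (distance of any of spare_block, collar, hammer, screwdriver, mug, can from where it was at the start of the episode above 0.015 m).
It also fails if it takes over 45 s, if anything falls off the work surface, if the arm or the gripper's body presses on something with over 40 N, if the wrist force passes 120 N, or if a joint passes its speed limit or range.

## Working session

There is one attempt and no reset: what is moved stays moved. The work goes in short steps, Python scripts to look and compute and a tool call to move; the robot and the scene stay as the last step left them, time stands still between calls to the robot, and variables do not carry over. Pictures are saved under pics/ and viewed, at most 10 in all, crops included, and the job is handed in when it is done.

Besides the shell and the picture viewer there is one more tool, called after "Emit:" in YAML: its name, and indented under it one key for each argument. play_rows: Moves the arm, as the interface text tells. Its arguments: {"type":"object","properties":{"deltas":{"type":"array"},"force":{"type":"number"}},"required":["deltas"]}

```bash
mkdir -p pics
cat > h.py <<'E'
from rig import *
import numpy as np, cv2
from scipy.spatial.transform import Rotation as R
def shot(n,f=None):
    im,d=camera(n)
    np.savez('last_%s.npz'%n,im=im,d=d)
    if f: cv2.imwrite('pics/'+f,cv2.cvtColor(im,cv2.COLOR_RGB2BGR))
    return im,d
def ray(n,uv,z):
    i=camera_info(n);K=np.array(i['intrinsics']);T=np.array(i['extrinsics'])
    uv=np.atleast_2d(np.array(uv,float))
    p=np.c_[uv,np.ones(len(uv))]@np.linalg.inv(K).T
    d=np.c_[p[:,0],-p[:,1],-p[:,2]]@T[:3,:3].T;o=T[:3,3]
    return o+d*((z-o[2])/d[:,2])[:,None]
E
python3 - <<'E'
from h import *
shot('scene','s1.png');shot('top','t1.png')
for n in('scene','top'):
    i=camera_info(n);print({k:(np.round(v,3).tolist() if not isinstance(v,str) else v) for k,v in i.items()})
s=read_state();print(s['eef_pos'],R.from_rotvec(s['ee_rot']).as_matrix().round(3),s['t'])
E
```

```text
{'intrinsics': [[518.032, 0.0, 286.098], [0.0, 518.032, 212.589], [0.0, 0.0, 1.0]], 'extrinsics': [[-0.66, -0.628, 0.413, 1029.697], [0.751, -0.555, 0.358, 476.272], [0.004, 0.546, 0.838, 1120.016], [0.0, 0.0, 0.0, 1.0]]}
{'intrinsics': [[383.058, 0.0, 280.257], [0.0, 383.058, 199.594], [0.0, 0.0, 1.0]], 'extrinsics': [[-0.109, 0.969, -0.223, 323.866], [-0.994, -0.107, 0.024, 11.33], [-0.001, 0.225, 0.974, 963.508], [0.0, 0.0, 0.0, 1.0]]}
[ 244.97063605 -492.20916868  230.65928672] [[ 0.895  0.446 -0.001]
 [ 0.446 -0.895  0.001]
 [ 0.    -0.001 -1.   ]] 0.1
```

View pics/t1.png

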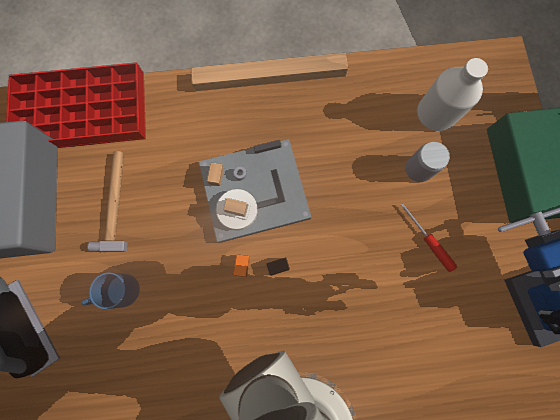

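View pics/s1.png

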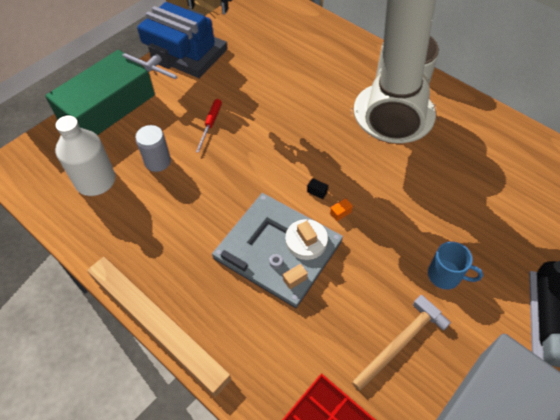

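The top view shows the shuttle at about (237,209) with the work block at (235,208) on it. The plate corners are near (200,162), (290,140), (311,216) and (218,242), and the slot corner is near (283,200). The scene view agrees: shuttle at (306,239), plate around (278,250).

Things that could be taken for the work block (top view): spare block (215,173), orange block (242,265), black block (278,266). The wooden one on the white disc at (235,208) is the one described. I'll check that in one close crop.

```bash
cat > meas.py <<'E'
from h import *
def plate(n,im,roi):
    x0,y0,x1,y1=roi
    hsv=cv2.cvtColor(im,cv2.COLOR_RGB2HSV)
    m=((hsv[...,1]<70)).astype(np.uint8); k=np.zeros_like(m);k[y0:y1,x0:x1]=1;m&=k
    m=cv2.morphologyEx(m,cv2.MORPH_OPEN,np.ones((3,3)))
    c=max(cv2.findContours(m,cv2.RETR_EXTERNAL,cv2.CHAIN_APPROX_NONE)[0],key=cv2.contourArea)
    h=cv2.convexHull(c); q=cv2.approxPolyN(h,4,ensure_convex=True).reshape(-1,2) 
    return ray(n,q,26),q
def disc(n,im,roi):
    x0,y0,x1,y1=roi
    hsv=cv2.cvtColor(im,cv2.COLOR_RGB2HSV)
    m=((hsv[...,1]<60)&(hsv[...,2]>185)).astype(np.uint8); k=np.zeros_like(m);k[y0:y1,x0:x1]=1;m&=k
    c=max(cv2.findContours(m,cv2.RETR_EXTERNAL,cv2.CHAIN_APPROX_NONE)[0],key=cv2.contourArea)
    h=cv2.convexHull(c).reshape(-1,2); w=ray(n,h,50)[:,:2].astype(np.float32)
    return cv2.minEnclosingCircle(w),cv2.fitEllipse(w),len(h)
E
python3 - <<'E'
from meas import *
a=np.load('last_top.npz')['im'];b=np.load('last_scene.npz')['im']
A=(190,130,320,250);B=(205,185,350,312)
for n,im,r in(('top',a,A),('scene',b,B)):
    w,q=plate(n,im,r);print(n,q.tolist(),w[:,:2].round(1).tolist(),np.linalg.norm(w-np.roll(w,-1,0),axis=1).round(1));print(disc(n,im,r))
c=[cv2.resize(im[y0:y1,x0:x1],(400,380),interpolation=cv2.INTER_CUBIC) for im,(x0,y0,x1,y1) in((a,A),(b,B))]
cv2.imwrite('pics/c1.png',cv2.cvtColor(np.hstack(c),cv2.COLOR_RGB2BGR))
E
```

```text
top [[311, 218], [217, 243], [198, 161], [288, 136]] [[483.7, -82.6], [447.2, 154.0], [663.1, 187.3], [705.9, -50.5]] [239.4 218.4 241.7 224.5]
(((523.26611328125, 96.78225708007812), 49.48456954956055), ((522.997314453125, 97.12992095947266), (97.33668518066406, 98.157958984375), 143.93679809570312), 25)
scene [[344, 236], [296, 308], [209, 256], [261, 192]] [[448.1, 160.0], [668.5, 194.5], [705.6, -47.8], [485.8, -82.2]] [223.1 245.1 222.5 245.2]
(((522.0523681640625, 99.74610900878906), 51.35493850708008), ((521.9237060546875, 99.51335144042969), (100.63053894042969, 101.80522155761719), 109.38994598388672), 26)
```

View pics/c1.png

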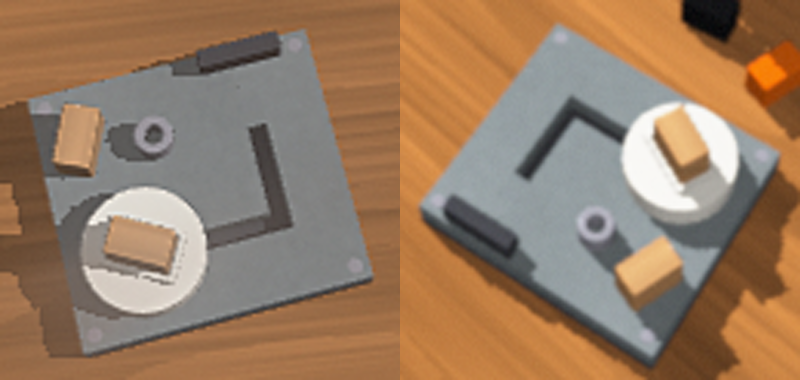

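The crop confirms the choice: a wooden block in the nest on the white disc. Orange and black blocks lie off the plate. Slot corner is at crop-left (280,222) and slot end at (258,128). Fixture yaw is about 0.155, the disc is at about (522.5, 98), and slot_corner is at about (537.7, −12.6).

Next I move above the +y side of the disc with the fingers shut and the tool aligned with the fixture (tool x = fixture x, tool y = fixture −y).

Emit:
play_rows:
  deltas:
    - {"gripper": 255, "dx": 0.044, "dy": -0.039, "dz": 0, "roll": 0.1}
    - {"gripper": 255, "dx": 0.088, "dy": -0.078, "dz": 0, "roll": 0.2}
    - {"gripper": 255, "dx": 0.132, "dy": -0.117, "dz": 0, "roll": 0.307}
    - {"gripper": 255, "dx": 0.176, "dy": -0.156, "dz": 0, "roll": 0.307}
    - {"gripper": 255, "dx": 0.22, "dy": -0.195, "dz": 0, "roll": 0.307}
    - {"gripper": 255, "dx": 0.264, "dy": -0.234, "dz": 0, "roll": 0.307}
    - {"gripper": 255, "dx": 0.308, "dy": -0.273, "dz": 0, "roll": 0.307}
    - {"gripper": 255, "dx": 0.352, "dy": -0.312, "dz": 0, "roll": 0.307}

```text
t: 1.1
eef_pos: [421.4, -54.3, 231.2]
ee_rot: [3.132, 0.243, 0.0]
ft_force: [1.5, -1.1, 1.0]
gripper_width: 0.0
grip_force: 0.0
```

Emit:
play_rows:
  deltas:
    - {"gripper": 255, "dx": 0.031, "dy": -0.053, "dz": 0, "roll": 0}
    - {"gripper": 255, "dx": 0.062, "dy": -0.106, "dz": 0, "roll": 0}
    - {"gripper": 255, "dx": 0.093, "dy": -0.159, "dz": 0, "roll": 0}
    - {"gripper": 255, "dx": 0.124, "dy": -0.212, "dz": 0, "roll": 0}
    - {"gripper": 255, "dx": 0.124, "dy": -0.212, "dz": 0, "roll": 0}
    - {"gripper": 255, "dx": 0.124, "dy": -0.212, "dz": 0.05, "roll": 0}
    - {"gripper": 255, "dx": 0.124, "dy": -0.212, "dz": 0.1, "roll": 0}
    - {"gripper": 255, "dx": 0.124, "dy": -0.212, "dz": 0.1, "roll": 0}

```text
t: 2.1
eef_pos: [518.9, 126.9, 128.5]
ee_rot: [-3.089, -0.345, 0.016]
ft_force: [0.6, -0.1, 0.3]
gripper_width: -0.2
grip_force: 0.0
```

Run:
```python
from h import *
a,_=shot('top');b,_=shot('scene')
c=[cv2.resize(im[y0:y1,x0:x1],(400,380),interpolation=cv2.INTER_CUBIC) for im,(x0,y0,x1,y1) in((a,(180,130,320,263)),(b,(230,170,370,303)))]
cv2.imwrite('pics/c2.png',cv2.cvtColor(np.hstack(c),cv2.COLOR_RGB2BGR))
s=read_state();print(s['t'],s['eef_pos'],s['ft_force'])
```

```text
2.2 [520.58690773 127.7329225  131.8278521 ] [0.26419958 1.17253777 0.42419336]
```

View pics/c2.png

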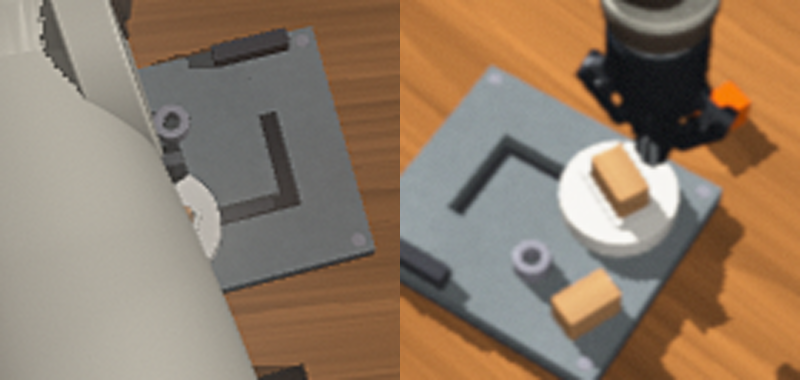

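The crop shows the gripper above the disc's near rim, short of the target and turned a little. I'll check for a joint limit.

Run:
```python
from h import *
s=read_state();print(s['t'],s['eef_pos'],s['joint_positions'],s['qd'],R.from_rotvec(s['ee_rot']).as_matrix().round(3))
```

```text
2.2 [520.58690773 127.7329225  131.8278521 ] [ 0.22235955  0.04041515 -0.06521001  1.46691724  0.03433025  3.14058977] [-0.00011234 -0.0140289   0.04667639  0.01229456 -0.00116804 -0.00142453] [[ 0.975  0.221 -0.009]
 [ 0.222 -0.975  0.033]
 [-0.002 -0.034 -0.999]]
```

Joint 6 is at its limit, so I use the other alignment, a quarter turn on (tool x = fixture +y, tool y = fixture +x), raising first.

Emit:
play_rows:
  deltas:
    - {"gripper": 255, "dx": 0, "dy": 0, "dz": -0.04, "roll": -0.18}
    - {"gripper": 255, "dx": 0, "dy": 0, "dz": -0.05, "roll": -0.36}
    - {"gripper": 255, "dx": 0, "dy": 0, "dz": -0.05, "roll": -0.54}
    - {"gripper": 255, "dx": 0, "dy": 0, "dz": -0.05, "roll": -0.72}
    - {"gripper": 255, "dx": 0, "dy": 0, "dz": -0.05, "roll": -0.9}
    - {"gripper": 255, "dx": 0, "dy": 0, "dz": -0.05, "roll": -1.08}
    - {"gripper": 255, "dx": 0, "dy": 0, "dz": -0.05, "roll": -1.26}
    - {"gripper": 255, "dx": 0, "dy": 0, "dz": -0.05, "roll": -1.44}

```text
t: 3.2
eef_pos: [522.2, 126.3, 184.3]
ee_rot: [-2.091, -2.308, -0.034]
ft_force: [-0.7, 0.3, -0.3]
gripper_width: -0.2
grip_force: 0.0
```

Emit:
play_rows:
  deltas:
    - {"gripper": 255, "dx": 0, "dy": 0, "dz": 0, "roll": 0}

```text
t: 3.32
eef_pos: [522.1, 126.3, 183.8]
ee_rot: [-2.099, -2.301, -0.033]
ft_force: [-0.2, -0.8, 0.8]
gripper_width: 0.2
grip_force: 0.0
```

Run:
```python
from h import *
s=read_state();print(s['t'],s['eef_pos'],s['joint_positions'].round(3),R.from_rotvec(s['ee_rot']).as_matrix().round(3))
```

```text
3.325 [522.14944126 126.34343217 183.76983302] [0.219 0.041 0.035 1.563 0.034 1.699] [[-0.091  0.996 -0.005]
 [ 0.995  0.091  0.034]
 [ 0.034 -0.002 -0.999]]
```

Emit:
play_rows:
  deltas:
    - {"gripper": 255, "dx": 0.04, "dy": -0.007, "dz": 0, "roll": -0.064}
    - {"gripper": 255, "dx": 0.04, "dy": -0.007, "dz": 0, "roll": -0.064}
    - {"gripper": 255, "dx": 0.04, "dy": -0.007, "dz": 0.05, "roll": -0.064}
    - {"gripper": 255, "dx": 0.04, "dy": -0.007, "dz": 0.1, "roll": -0.064}
    - {"gripper": 255, "dx": 0.04, "dy": -0.007, "dz": 0.135, "roll": -0.064}
    - {"gripper": 255, "dx": 0.04, "dy": -0.007, "dz": 0.149, "roll": -0.064}
    - {"gripper": 255, "dx": 0.04, "dy": -0.007, "dz": 0.149, "roll": -0.064}

```text
t: 4.2
eef_pos: [509.7, 170.1, 34.2]
ee_rot: [-2.024, -2.365, -0.03]
ft_force: [-0.0, -0.8, 1.1]
gripper_width: 0.1
grip_force: 0.0
```

Run:
```python
from h import *
s=read_state();print(s['t'],s['eef_pos'],s['joint_positions'].round(3),R.from_rotvec(s['ee_rot']).as_matrix().round(3))
b,_=shot('scene')
cv2.imwrite('pics/c3.png',cv2.cvtColor(cv2.resize(b[170:300,230:370],(560,520),interpolation=cv2.INTER_CUBIC),cv2.COLOR_RGB2BGR))
```

```text
4.2 [509.67882506 170.1270733   34.19551105] [ 0.304  0.07  -0.223  1.275  0.034  1.72 ] [[-0.154  0.988 -0.009]
 [ 0.987  0.154  0.033]
 [ 0.034 -0.004 -0.999]]
```

View pics/c3.png

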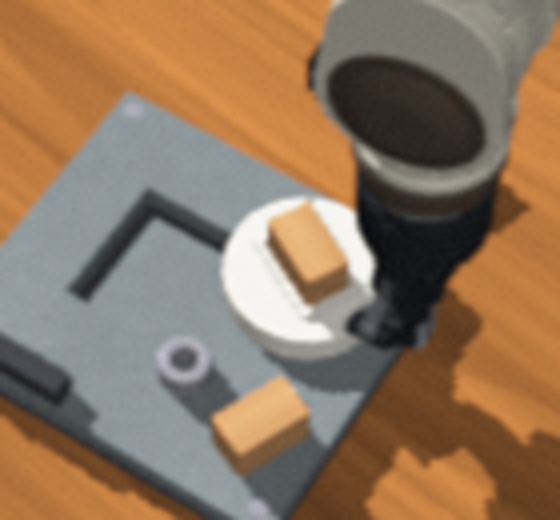

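Emit:
play_rows:
  deltas:
    - {"gripper": 255, "dx": -0.006, "dy": 0, "dz": 0, "roll": 0}
    - {"gripper": 255, "dx": -0.011, "dy": 0, "dz": 0, "roll": 0}
    - {"gripper": 255, "dx": -0.016, "dy": 0, "dz": 0, "roll": 0}
    - {"gripper": 255, "dx": -0.024, "dy": 0, "dz": 0, "roll": 0}
    - {"gripper": 255, "dx": -0.033, "dy": 0, "dz": 0, "roll": 0}
    - {"gripper": 255, "dx": -0.042, "dy": 0, "dz": -0.001, "roll": 0}
    - {"gripper": 255, "dx": -0.051, "dy": 0, "dz": -0.001, "roll": 0}
    - {"gripper": 255, "dx": -0.06, "dy": 0, "dz": -0.001, "roll": 0}

```text
t: 5.25
eef_pos: [519.4, 111.2, 33.5]
ee_rot: [-2.022, -2.367, -0.033]
ft_force: [-1.1, 7.0, 4.5]
gripper_width: 0.2
grip_force: 3.4
```

Emit:
play_rows:
  deltas:
    - {"gripper": 255, "dx": -0.009, "dy": 0, "dz": 0, "roll": 0}
    - {"gripper": 255, "dx": -0.018, "dy": 0, "dz": 0, "roll": 0}
    - {"gripper": 255, "dx": -0.027, "dy": 0, "dz": -0.001, "roll": 0}
    - {"gripper": 255, "dx": -0.035, "dy": 0, "dz": -0.001, "roll": 0}
    - {"gripper": 255, "dx": -0.042, "dy": 0, "dz": -0.001, "roll": 0}
    - {"gripper": 255, "dx": -0.048, "dy": 0, "dz": -0.002, "roll": 0}
    - {"gripper": 255, "dx": -0.054, "dy": 0, "dz": -0.002, "roll": 0}
    - {"gripper": 255, "dx": -0.054, "dy": 0, "dz": -0.002, "roll": 0}

```text
t: 6.25
eef_pos: [527.3, 57.0, 32.7]
ee_rot: [-2.024, -2.367, -0.029]
ft_force: [-0.0, -0.0, 0.8]
gripper_width: -0.3
grip_force: 0.0
```

Run:
```python
from meas import *
s=read_state();print(s['t'],s['eef_pos'],s['ft_force'])
b,_=shot('scene')
print(disc('scene',b,(205,185,350,312)))
cv2.imwrite('pics/c4.png',cv2.cvtColor(cv2.resize(b[170:300,210:370],(640,520),interpolation=cv2.INTER_CUBIC),cv2.COLOR_RGB2BGR))
```

```text
6.25 [527.33930381  56.98165151  32.73067553] [-0.00255702 -0.01552789  0.76280604]
(((537.9724731445312, -3.1061859130859375), 50.912506103515625), ((539.3519287109375, -4.921237945556641), (95.65165710449219, 99.56903076171875), 137.3505859375), 16)
```

View pics/c4.png

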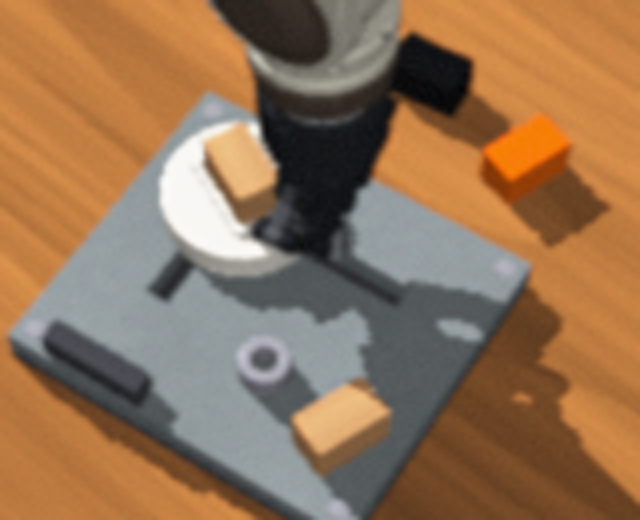

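The crop shows the disc at crop (235,195) close to the corner, with the block still in place and the fingers at the rim. About 8 mm remains, so I push on gently until the wall resists.

Emit:
play_rows:
  deltas:
    - {"gripper": 255, "dx": -0.003, "dy": 0, "dz": 0, "roll": 0}
    - {"gripper": 255, "dx": -0.006, "dy": 0, "dz": 0, "roll": 0}
    - {"gripper": 255, "dx": -0.008, "dy": 0, "dz": 0, "roll": 0}
    - {"gripper": 255, "dx": -0.009, "dy": 0, "dz": 0, "roll": 0}

```text
t: 6.8
eef_pos: [528.8, 48.8, 32.6]
ee_rot: [-2.022, -2.367, -0.031]
ft_force: [-1.4, 3.3, 0.7]
gripper_width: -0.2
grip_force: 1.7
```

Emit:
play_rows:
  deltas:
    - {"gripper": 255, "dx": -0.001, "dy": 0, "dz": 0, "roll": 0}
    - {"gripper": 255, "dx": -0.002, "dy": 0, "dz": 0, "roll": 0}

```text
t: 7.05
eef_pos: [529.1, 46.9, 32.6]
ee_rot: [-2.022, -2.367, -0.031]
ft_force: [0.0, 3.0, 1.7]
gripper_width: 0.1
grip_force: 1.9
```

Emit:
play_rows:
  deltas:
    - {"gripper": 255, "dx": -0.001, "dy": 0, "dz": 0, "roll": 0}
    - {"gripper": 255, "dx": -0.002, "dy": 0, "dz": 0, "roll": 0}
    - {"gripper": 255, "dx": -0.002, "dy": 0, "dz": 0, "roll": 0}

```text
t: 7.42
eef_pos: [529.4, 45.3, 32.6]
ee_rot: [-2.022, -2.367, -0.032]
ft_force: [-0.8, 5.9, 3.0]
gripper_width: 0.0
grip_force: 3.2
```

Emit:
play_rows:
  deltas:
    - {"gripper": 255, "dx": -0.001, "dy": 0, "dz": 0, "roll": 0}
    - {"gripper": 255, "dx": -0.002, "dy": 0, "dz": 0, "roll": 0}
    - {"gripper": 255, "dx": -0.002, "dy": 0, "dz": 0, "roll": 0}

```text
t: 7.8
eef_pos: [529.4, 45.0, 32.6]
ee_rot: [-2.018, -2.366, -0.035]
ft_force: [-2.4, 15.1, 4.1]
gripper_width: -0.1
grip_force: 8.2
```

Force jumped to 15 N with no further motion, so the pin is against the wall at the corner. I back off, rise, and move round to the near side.

Emit:
play_rows:
  deltas:
    - {"gripper": 255, "dx": 0.01, "dy": 0, "dz": 0, "roll": 0}
    - {"gripper": 255, "dx": 0.02, "dy": 0, "dz": 0, "roll": 0}
    - {"gripper": 255, "dx": 0.02, "dy": 0, "dz": -0.05, "roll": 0}
    - {"gripper": 255, "dx": 0.02, "dy": 0, "dz": -0.1, "roll": 0}
    - {"gripper": 255, "dx": -0.005, "dy": -0.025, "dz": -0.1, "roll": 0}
    - {"gripper": 255, "dx": -0.03, "dy": -0.05, "dz": -0.1, "roll": 0}
    - {"gripper": 255, "dx": -0.06, "dy": -0.076, "dz": -0.1, "roll": 0}
    - {"gripper": 255, "dx": -0.06, "dy": -0.076, "dz": -0.1, "roll": 0}

```text
t: 8.8
eef_pos: [463.9, -32.9, 130.6]
ee_rot: [-2.026, -2.365, -0.029]
ft_force: [0.4, -0.0, 0.4]
gripper_width: -0.3
grip_force: 0.0
```

Run:
```python
from meas import *
s=read_state();print(s['t'],s['eef_pos'],s['ft_force'],s['joint_positions'].round(3))
b,_=shot('scene')
print(disc('scene',b,(205,185,350,312)))
cv2.imwrite('pics/c5.png',cv2.cvtColor(cv2.resize(b[150:300,210:370],(640,600),interpolation=cv2.INTER_CUBIC),cv2.COLOR_RGB2BGR))
```

```text
8.8 [463.86700403 -32.94881726 130.64752475] [ 0.39174904 -0.01505144  0.41979316] [-0.09  -0.119 -0.222  1.479  0.031  1.326]
(((536.759521484375, -15.666150093078613), 53.69465637207031), ((538.5414428710938, -15.078682899475098), (99.98551177978516, 104.00428009033203), 133.9373016357422), 18)
```

View pics/c5.png

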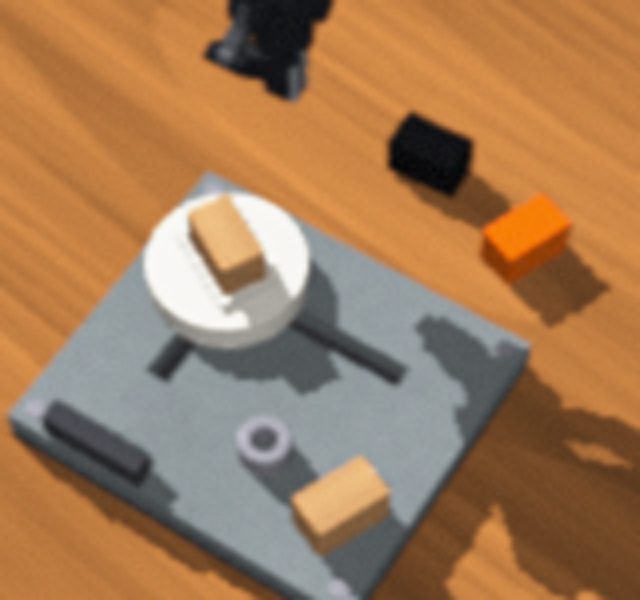

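The disc is at about (538.5, −15), crop (228,265), at the corner with the block nested. The fingers are clear on the near side, so I descend.

Emit:
play_rows:
  deltas:
    - {"gripper": 255, "dx": 0.003, "dy": 0, "dz": 0.04, "roll": 0}
    - {"gripper": 255, "dx": 0.003, "dy": 0, "dz": 0.08, "roll": 0}
    - {"gripper": 255, "dx": 0.003, "dy": 0, "dz": 0.098, "roll": 0}
    - {"gripper": 255, "dx": 0.003, "dy": 0, "dz": 0.098, "roll": 0}

```text
t: 9.35
eef_pos: [463.1, -24.8, 32.0]
ee_rot: [-2.021, -2.367, -0.029]
ft_force: [-0.2, -0.0, 0.4]
gripper_width: 0.1
grip_force: 0.0
```

Emit:
play_rows:
  deltas:
    - {"gripper": 255, "dx": 0, "dy": 0.005, "dz": 0, "roll": 0}
    - {"gripper": 255, "dx": 0, "dy": 0.01, "dz": 0, "roll": 0}
    - {"gripper": 255, "dx": 0, "dy": 0.015, "dz": 0, "roll": 0}
    - {"gripper": 255, "dx": 0, "dy": 0.02, "dz": 0, "roll": 0}
    - {"gripper": 255, "dx": 0, "dy": 0.025, "dz": 0, "roll": 0}

```text
t: 9.98
eef_pos: [487.9, -21.5, 33.2]
ee_rot: [-2.022, -2.366, -0.029]
ft_force: [-7.0, 0.2, 7.0]
gripper_width: -0.1
grip_force: 3.6
```

Emit:
play_rows:
  deltas:
    - {"gripper": 255, "dx": 0, "dy": 0.006, "dz": 0, "roll": 0}
    - {"gripper": 255, "dx": 0, "dy": 0.012, "dz": 0, "roll": 0}
    - {"gripper": 255, "dx": 0, "dy": 0.018, "dz": 0, "roll": 0}
    - {"gripper": 255, "dx": 0, "dy": 0.024, "dz": 0, "roll": 0}

```text
t: 10.48
eef_pos: [511.7, -17.8, 33.1]
ee_rot: [-2.022, -2.366, -0.029]
ft_force: [-5.8, -0.6, 5.0]
gripper_width: -0.1
grip_force: 2.8
```

Run:
```python
from meas import *
s=read_state();print(s['t'],s['eef_pos'],s['ft_force'],s['joint_positions'].round(3))
b,_=shot('scene')
print(disc('scene',b,(205,185,350,312)))
cv2.imwrite('pics/c6.png',cv2.cvtColor(cv2.resize(b[150:300,210:370],(640,600),interpolation=cv2.INTER_CUBIC),cv2.COLOR_RGB2BGR))
```

```text
10.475 [511.67737532 -17.78531841  33.13042364] [-5.78480613 -0.61455276  5.01138073] [-0.053  0.024 -0.273  1.284  0.032  1.361]
(((574.76220703125, -9.975274085998535), 51.07960891723633), ((577.19775390625, -12.084089279174805), (90.14374542236328, 99.77664947509766), 140.8545684814453), 14)
```

View pics/c6.png

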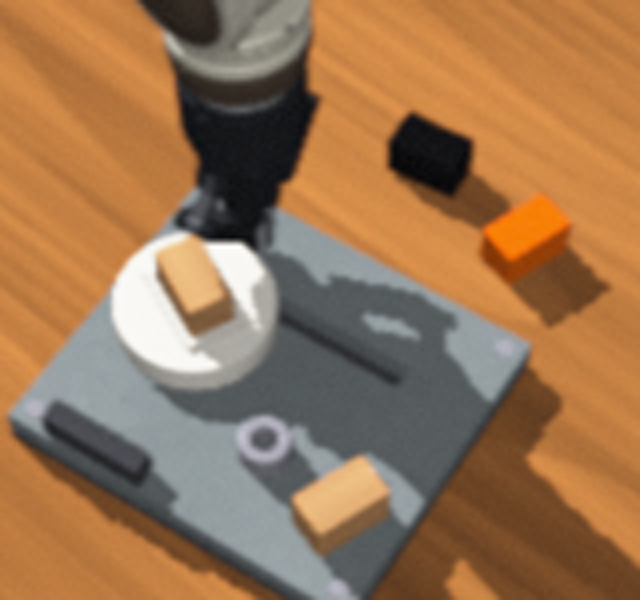

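The disc, at crop (195,310), has entered the second leg and rides flat with the block nested. About 37 mm remains.

Emit:
play_rows:
  deltas:
    - {"gripper": 255, "dx": 0, "dy": 0.006, "dz": 0, "roll": 0}
    - {"gripper": 255, "dx": 0, "dy": 0.012, "dz": 0, "roll": 0}
    - {"gripper": 255, "dx": 0, "dy": 0.018, "dz": 0, "roll": 0}
    - {"gripper": 255, "dx": 0, "dy": 0.023, "dz": 0, "roll": 0}
    - {"gripper": 255, "dx": 0, "dy": 0.027, "dz": 0, "roll": 0}
    - {"gripper": 255, "dx": 0, "dy": 0.03, "dz": 0, "roll": 0}
    - {"gripper": 255, "dx": 0, "dy": 0.032, "dz": 0, "roll": 0}
    - {"gripper": 255, "dx": 0, "dy": 0.032, "dz": 0, "roll": 0}

```text
t: 11.52
eef_pos: [543.4, -12.7, 32.7]
ee_rot: [-2.022, -2.367, -0.03]
ft_force: [-3.7, -0.7, 4.5]
gripper_width: -0.2
grip_force: 2.2
```

Emit:
play_rows:
  deltas:
    - {"gripper": 255, "dx": 0, "dy": 0.001, "dz": 0, "roll": 0}
    - {"gripper": 255, "dx": 0, "dy": 0.002, "dz": 0, "roll": 0}
    - {"gripper": 255, "dx": 0, "dy": 0.003, "dz": 0, "roll": 0}
    - {"gripper": 255, "dx": 0, "dy": 0.003, "dz": 0, "roll": 0}

```text
t: 12.02
eef_pos: [546.2, -12.3, 32.7]
ee_rot: [-2.022, -2.367, -0.03]
ft_force: [-5.9, -1.1, 5.4]
gripper_width: -0.1
grip_force: 2.9
```

Emit:
play_rows:
  deltas:
    - {"gripper": 255, "dx": 0, "dy": 0.001, "dz": 0, "roll": 0}
    - {"gripper": 255, "dx": 0, "dy": 0.002, "dz": 0, "roll": 0}
    - {"gripper": 255, "dx": 0, "dy": 0.002, "dz": 0, "roll": 0}

```text
t: 12.4
eef_pos: [548.2, -12.0, 32.7]
ee_rot: [-2.022, -2.367, -0.029]
ft_force: [-6.2, -0.4, 4.5]
gripper_width: -0.2
grip_force: 2.9
```

Emit:
play_rows:
  deltas:
    - {"gripper": 255, "dx": 0, "dy": 0.001, "dz": 0, "roll": 0}
    - {"gripper": 255, "dx": 0, "dy": 0.002, "dz": 0, "roll": 0}
    - {"gripper": 255, "dx": 0, "dy": 0.002, "dz": 0, "roll": 0}

```text
t: 12.78
eef_pos: [550.2, -11.6, 32.7]
ee_rot: [-2.022, -2.367, -0.03]
ft_force: [-4.8, -0.6, 4.4]
gripper_width: -0.1
grip_force: 2.9
```

Emit:
play_rows:
  deltas:
    - {"gripper": 255, "dx": 0, "dy": 0.001, "dz": 0, "roll": 0}
    - {"gripper": 255, "dx": 0, "dy": 0.002, "dz": 0, "roll": 0}
    - {"gripper": 255, "dx": 0, "dy": 0.002, "dz": 0, "roll": 0}

```text
t: 13.15
eef_pos: [551.3, -11.5, 32.7]
ee_rot: [-2.022, -2.366, -0.028]
ft_force: [-9.3, -1.1, 7.5]
gripper_width: -0.0
grip_force: 5.3
```

Run:
```python
from meas import *
s=read_state();print(s['t'],s['eef_pos'],s['ft_force'])
b,_=shot('scene')
print(disc('scene',b,(205,185,350,312)))
```

```text
13.15 [551.32468297 -11.45734545  32.70145666] [-9.34618553 -1.11422163  7.48685319]
(((617.1287841796875, -5.2741241455078125), 50.386592864990234), ((617.954345703125, -6.244480133056641), (88.96908569335938, 97.72822570800781), 139.19857788085938), 14)
```

Emit:
play_rows:
  deltas:
    - {"gripper": 255, "dx": 0, "dy": 0.001, "dz": 0, "roll": 0}
    - {"gripper": 255, "dx": 0, "dy": 0.0015, "dz": 0, "roll": 0}

```text
t: 13.45
eef_pos: [551.6, -11.4, 32.6]
ee_rot: [-2.021, -2.364, -0.025]
ft_force: [-19.2, -2.9, 13.3]
gripper_width: -0.1
grip_force: 9.6
```

The pin is hard against the end wall: 19 N with no further travel. I back off and rise.

Emit:
play_rows:
  deltas:
    - {"gripper": 255, "dx": 0, "dy": -0.01, "dz": 0, "roll": 0}
    - {"gripper": 255, "dx": 0, "dy": -0.025, "dz": 0, "roll": 0}
    - {"gripper": 255, "dx": 0, "dy": -0.04, "dz": 0, "roll": 0}
    - {"gripper": 255, "dx": 0, "dy": -0.06, "dz": -0.04, "roll": 0}
    - {"gripper": 255, "dx": 0, "dy": -0.08, "dz": -0.09, "roll": 0}
    - {"gripper": 255, "dx": 0, "dy": -0.12, "dz": -0.12, "roll": 0}
    - {"gripper": 255, "dx": 0, "dy": -0.12, "dz": -0.12, "roll": 0}

```text
t: 14.32
eef_pos: [435.6, -34.1, 155.7]
ee_rot: [-2.026, -2.37, -0.035]
ft_force: [0.3, -0.3, 0.1]
gripper_width: -0.2
grip_force: 0.0
```

Run:
```python
from meas import *
s=read_state();print(s['t'],s['eef_pos'],s['ft_force'])
b,_=shot('scene')
print(disc('scene',b,(205,185,350,312)))
cv2.imwrite('pics/c7.png',cv2.cvtColor(cv2.resize(b[150:300,210:370],(640,600),interpolation=cv2.INTER_CUBIC),cv2.COLOR_RGB2BGR))
```

```text
14.325 [435.57611225 -34.14972845 155.6772774 ] [ 0.26987228 -0.33128241  0.05455693]
(((613.2589721679688, -3.212862730026245), 50.9239616394043), ((613.315673828125, -3.097256898880005), (99.49935150146484, 101.6111068725586), 85.4094009399414), 21)
```

View pics/c7.png

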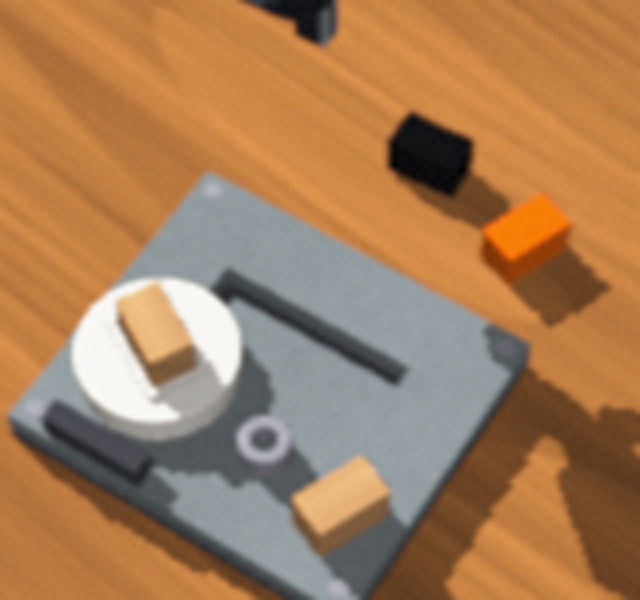

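The disc is at (613.3, −3.1), crop (157,355), by the stop block and within about 3 mm of the estimated slot_end. The block is nested, the bystanders have not moved and the arm is clear.

```bash
python3 -c "
from rig import *
print(finish_job())"
```

```text
the job is handed in; nothing more can be done
None
```

I pushed the shuttle round the corner to the end of its slot, hard against the end wall with the work block still nested and the bystanders in view (spare block, collar) where they were, and handed the job in at about 14 s; no verdict was returned.

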